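Gather the brass discs at the tray's pouring lip over the bowl

TASK

Lift the handled metal tray by its handle and carry it to the white bowl, then tilt it so that the three loose brass discs slide together into the corner with the pouring lip, spilling none. Finish while still holding the tray there, still, tilted at least 15 degrees, with the lip over the bowl's mouth and less than about 10 cm above its rim, the tray touching nothing but the gripper and its discs; leave the bowl and the other things on the bench where they are.

Things in the scene. Friction and masses are not known exactly. Their poses are not given: they have to be found in the camera images.
- tray: open rectangular sheet-metal tray, outside 188 (its x) x 128 (its y) x 34 mm high, walls and floor 4 mm, 0.32 kg (0.26 to 0.38), with a fixed arched handle over its middle. Origin: centre of its underside; z up out of the tray. Inside floor 180 x 120 mm at z = 4 mm
- tray_handle (a point): middle of the wooden handle bar, at (0, 0, 105) mm in the tray's frame. The bar runs along the tray's y, 128 mm clear between its uprights, 14 mm wide along the tray's x, 22 mm high (z 94 to 116 mm); it is rigid with the tray. Axes as the tray's
- tray_lip (a point): outer tip of the only pouring lip, a small V-shaped spout sticking out 22 mm diagonally from the rim at the tray's +x +y corner; at (110, 80, 34) mm in the tray's frame. The walls are closed below it. Axes as the tray's
- tray_corner (a point): inner floor corner below the lip, at (90, 60, 4) mm in the tray's frame: where the discs are to gather
- disc0: small polished brass disc mass, 22 mm diameter, 10 mm thick, 32 g, lying loose in the tray; slippery (friction on the tray about 0.16 to 0.24). Origin: centre of its underside
- disc1: small polished brass disc mass, 22 mm diameter, 10 mm thick, 32 g, lying loose in the tray; slippery (friction on the tray about 0.16 to 0.24). Origin: centre of its underside
- disc2: small polished brass disc mass, 22 mm diameter, 10 mm thick, 32 g, lying loose in the tray; slippery (friction on the tray about 0.16 to 0.24). Origin: centre of its underside
- bowl: white ceramic bowl, rim 120 mm across, 45 mm high, 0.35 kg, standing loose. Origin: centre of its underside
- bowl_rim (a point): centre of the bowl's mouth, level with the rim, 45 mm above the bench; z up
- mass_big: bystander: black iron hooked mass, 48 mm across, 92 mm high with its hook, on the bench between tray and bowl. Origin: centre of its underside
- mass_small: bystander: smaller black iron hooked mass, 38 mm across, 80 mm high, at the left (+y) side. Origin: centre of its underside
- spool: bystander: white ceramic spool, 42 mm across, 46 mm high, between tray and bowl, nearer the robot. Origin: centre of its underside
- wheel: bystander: chrome grooved trolley wheel lying flat, 60 mm across, 24 mm high, beyond tray and bowl. Origin: centre of its underside
- pulley: bystander: brass pulley block standing on a 50 mm square foot, 120 mm high, at the right (-y) side. Origin: centre of its underside
Mind the look-alikes: they are no part of the job. Leave any purple or red look-alike of the bowl alone.

How it is judged (in metres and radians):
On the way:
1. the tray is lifted clear of the bench, held in the gripper (height (world z) of tray above 0.04 m and contact force between the fingers and tray above 1 N), for 0.2 s.
At the end, for the whole second after the job is handed in: Gripper holds the tray (over 1 N), tilted over 15 degrees; all discs at rest in it, centres within 70 mm of the end wall and 60 mm of the side wall at the lip corner; lip tip within 60 mm of the bowl mouth's centre (plan), 0 to 120 mm above its rim; tray touches no other thing; bowl upright (contact force between the fingers and tray above 1 N and angle between tray's own z axis and vertical above 0.26 rad and horizontal distance between tray_lip and bowl_rim below 0.06 m and z of tray_lip in the frame of bowl_rim between 0 and 0.12 m and contact force between tray and bowl below 0.3 N and height (world z) of tray_corner above 0.04 m and angle between bowl_rim's own z axis and vertical below 0.1 rad and contact force between tray and mass_big below 0.3 N and contact force between tray and mass_small below 0.3 N and contact force between tray and spool below 0.3 N and contact force between tray and wheel below 0.3 N and contact force between tray and pulley below 0.3 N and x of disc0 in the frame of tray between 0.02 and 0.092 m and y of disc0 in the frame of tray between 0 and 0.062 m and z of disc0 in the frame of tray between 0 and 0.04 m and linear speed of each of disc0, disc1, disc2 below 0.03 m/s and x of disc1 in the frame of tray between 0.02 and 0.092 m and y of disc1 in the frame of tray between 0 and 0.062 m and z of disc1 in the frame of tray between 0 and 0.04 m and x of disc2 in the frame of tray between 0.02 and 0.092 m and y of disc2 in the frame of tray between 0 and 0.062 m and z of disc2 in the frame of tray between 0 and 0.04 m); the arm keeps its last pose, push and grip.
It fails at once if the bowl is moved more than 30 mm (distance of bowl from where it was at the start of the episode above 0.03 m).
It fails at once if another thing on the bench is moved more than 30 mm (distance of any of mass_big, mass_small, spool, wheel, pulley from where it was at the start of the episode above 0.03 m).
It also fails if it takes over 53 s, if anything falls off the work surface, if the arm or the gripper's body presses on something with over 40 N, if the wrist force passes 120 N, or if a joint passes its speed limit or range.

ROBOT

A 6-joint arm with a two-finger parallel gripper is mounted at the origin on the work surface. World frame = base frame: x ahead of the robot, y to its left, z up, the work surface at z = 0. Lengths are in m, angles in degrees, forces in N, time in s.
With the tool pointing down it reaches from about 0.35 to 0.875 m from the base axis. Payload 4.2 kg.
Tool frame: the origin (TCP) lies on the centre line of the jaws, within the pads' length; the fingertips stand 25 mm ahead of it and the grasp point (between the pads) lies 6 mm ahead of it (finger_overhang is the distance from the TCP to the fingertips, in m); z points along the fingers, y is the line along which they close (so a half turn about z gives the same grasp; the last joint's range is limited). The gripper opens to 87 mm and grips with 3 to 60 N. Pads are 19 mm wide; open, the fingers measure 117 mm over their backs; the gripper's body (75 mm by 190 mm) begins 51 mm behind the grasp point.
Start: joints at [91.937, 22.042, 0.453, 0, -68.411, -14.817], TCP at [0.139, 0.609, 0.248] pointing down, gripper open.
Joint ranges: [-179.83, 179.83], [-69.29, 118.12], [-61.27, 80.66], [-181.25, 117.63], [-171.15, -9.14], [-177.46, 177.46]. Speed limits (degrees/s): [159.86, 159.86, 180, 180, 180, 180].

INTERFACE

Orientations are given as a 3x3 rotation matrix whose columns are the frame's x, y, z axes.
In Python, from station import sense, capture, finish_job, spot_in, tip_of, finger_overhang gives the robot as it stands. The module is installed in compiled form; this text tells all that it offers.
- The arm moves only by the tool servo_tool, never from a script. Its arguments are lists of equal length, an entry for each row: "slide": the shift along the tool's x, y, z in m, a list of three; "spin": the turn about the tool's z in degrees; "grip": the closure, from 0 (fully open) to 1 (shut). A call has exactly 5 rows; each row is the pose to reach, as a shift and turn from the pose commanded when the call began, along the tool's axes at that moment; what a row does not reach only later rows make up. A row lasts 1/12 s, in which the tool goes at most 41.7 mm and 7.16 degrees, less where a joint would pass 70% of its speed; a pose out of reach is approached as far as the arm can. A call with a gripper value outside its range is refused whole. The fingers move at their own pace and stop on an object; the grip force is fixed at half the most. Time passes only in rows, so rows that repeat a pose let the fingers close, or fill a call up. It gives the time, the measured TCP pose, the force, the opening and the grip force at its end, in the units of the state.
- sense(): the state, without advancing time (a new reading comes with each control period).
- capture(name): name is "side" or "top" or "wrist"; returns a dict with "pixels" (420x560x3 uint8, blue, green, red), "depth" (420x560 float32, m along the optical axis (not along the pixel's ray), 0 where there is no reading), "fx", "fy", "cx", "cy" (pixels), "R" (3x3) and "t" (3): a world point X has camera coordinates R X + t; the wrist camera has in their place "hand_eye" (4x4, takes a point from camera to tool coordinates, whose origin is the TCP and whose axes are the flange's). Camera axes: x right, y down, z forward; pixel columns grow to the right and rows downward; lengths in m; the calibration is good to about 2 mm. The wrist camera is an equidistant fisheye: a pixel r from the principal point sees the ray r / f radians off the axis. A picture is of the moment at which its call begins: read the wrist's pose just before it.
- finish_job(): hands the job in; it is judged then, once.
Trained networks look in the newest picture that a camera, given by its name, has taken for a name from the list of things; names that differ only in an ending like _2 or _b are one class to them, and where a whole thing is asked for, a point or a joint stands for the part that bears it (a point fixed in the world has none). Each returns a list of dicts, best first, with "conf" (0 to 1); they miss things now and then, are a little off and sometimes report something else, mostly with a low value. They report only what shows in the picture. A call takes as long as a camera call. They do not tell look-alikes from the thing itself.
- spot_in(thing, camera): "point" ([x, y, z] in m, in world coordinates, good to about 4 mm: the middle of the surface that is visible of it).
- tip_of(thing, camera): "point" ([x, y, z] in m, in world coordinates, good to about 4 mm: a listed point, or the origin of a listed thing).
The state is a dict: "time_s": time; "joints": joint angles; "joint_velocities": joint speeds; "effort": joint torques, N m; "tcp_pos": TCP position; "ee_rot": TCP orientation; "wrist_force": force on the tool from outside, world axes, zero at the start; "moment": the same for the moment, N m; "gripper_width": opening from 0.0 (shut) to 1.0 (fully open); "gripper_force": force on a finger pad.
Only numpy, scipy, OpenCV 4.12 (cv2) and the standard library are available. Lean on these libraries where they do the work, as an engineer would, in place of code of your own. Each camera call takes 0.05 s, during which the arm holds its last target. There are 200 camera calls.

## Working session

There is one attempt and no reset: what is moved stays moved. The work goes in short steps, Python scripts to look and compute and a tool call to move; the robot and the scene stay as the last step left them, time stands still between calls to the robot, and variables do not carry over. Pictures are saved under pics/ and viewed, at most 10 in all, crops included, and the job is handed in when it is done.

Besides the shell and the picture viewer there is one more tool, called after ">>>" as a command line: name --pt "numbers of a row" for each row, then --argument value for the rest. servo_tool: Moves the arm, as the interface text tells. Its arguments: {"type":"object","properties":{"slide":{"type":"array"},"spin":{"type":"array"},"grip":{"type":"array"}},"required":["slide","spin","grip"]}

```bash
mkdir -p pics; cat > h.py <<'E'
import numpy as np,cv2
from station import *
np.set_printoptions(precision=4,suppress=True)
def st():
    s=sense();print(s['time_s'],'tcp',np.array(s['tcp_pos']),'F',np.array(s['wrist_force']),'M',np.array(s['moment']),'w',s['gripper_width'],'gf',s['gripper_force']);return s
E
python3 - <<'E'
from h import *
s=st();print(np.array(s['ee_rot']),finger_overhang)
for c in('top','side'):
    r=capture(c);cv2.imwrite(f'pics/{c}0.png',r['pixels'])
    print(c,'cam at',-np.array(r['R']).T@r['t'])
    for n in['tray_handle','tray_lip','tray_corner','tray','disc0','bowl_rim','mass_big','mass_small','spool','wheel','pulley']:
        print(n,[(np.array(d['point']),round(d['conf'],2)) for d in tip_of(n,c)[:4]])
E
```

```text
0.0 tcp [0.1392 0.6087 0.2465] F [-0.2252  0.6775 -0.6246] M [ 0.0126  0.0476 -0.0162] w 1.000127708968436 gf 0.0
[[ 0.9748 -0.2231 -0.0004]
 [-0.2231 -0.9748 -0.0022]
 [ 0.0001  0.0022 -1.    ]] 0.025
top cam at [ 0.2854 -0.0133  1.131 ]
tray_handle [(array([0.5272, 0.1816, 0.1056]), 0.58), (array([0.5742, 0.3096, 0.0341]), 0.4)]
tray_lip []
tray_corner [(array([0.573 , 0.2824, 0.0013]), 0.95), (array([0.6109, 0.1804, 0.0088]), 0.41)]
tray [(array([0.5311, 0.1844, 0.0017]), 0.89)]
disc0 [(array([0.5342, 0.1703, 0.0011]), 0.49), (array([0.4885, 0.1169, 0.007 ]), 0.44), (array([0.6103, 0.1841, 0.0099]), 0.42)]
bowl_rim [(array([ 0.4868, -0.2434,  0.0443]), 0.82), (array([ 0.3122, -0.2656,  0.0458]), 0.71), (array([ 0.661 , -0.2004,  0.0455]), 0.71)]
mass_big [(array([ 0.5855, -0.0051, -0.001 ]), 0.8), (array([0.5311, 0.1847, 0.1078]), 0.6)]
mass_small [(array([ 0.4779,  0.445 , -0.0006]), 0.52)]
spool [(array([ 0.4562,  0.0065, -0.0018]), 0.84)]
wheel [(array([0.7271, 0.0181, 0.0027]), 0.72), (array([0.5728, 0.3078, 0.0345]), 0.33)]
pulley [(array([ 0.5381, -0.4496, -0.0017]), 0.72)]

[... 286 characters left out ...]
isc0 [(array([0.4868, 0.1266, 0.0045]), 0.54), (array([ 0.4803, -0.2321,  0.0455]), 0.54), (array([0.608 , 0.1833, 0.0075]), 0.44), (array([0.5309, 0.1731, 0.0003]), 0.4)]
bowl_rim [(array([ 0.4858, -0.2361,  0.0457]), 0.96), (array([ 0.6615, -0.2006,  0.0427]), 0.83), (array([ 0.3087, -0.2626,  0.0421]), 0.64), (array([0.528 , 0.1808, 0.1063]), 0.55)]
mass_big [(array([0.5906, 0.0004, 0.0023]), 0.91)]
mass_small [(array([ 0.4816,  0.4441, -0.0019]), 0.51)]
spool [(array([ 0.455 ,  0.0091, -0.0029]), 0.53)]
wheel [(array([ 0.7269,  0.0182, -0.0022]), 0.55)]
pulley [(array([ 0.5386, -0.4541,  0.0017]), 0.81), (array([0.5289, 0.1802, 0.1024]), 0.51), (array([ 0.4884, -0.2337,  0.001 ]), 0.48)]
```

```bash
python3 -c "
import cv2,numpy as np
cv2.imwrite('pics/both.png',cv2.resize(np.hstack([cv2.imread('pics/top0.png'),cv2.imread('pics/side0.png')]),(800,300),interpolation=cv2.INTER_AREA))"
```

```text
(no output)
```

View pics/top0.png

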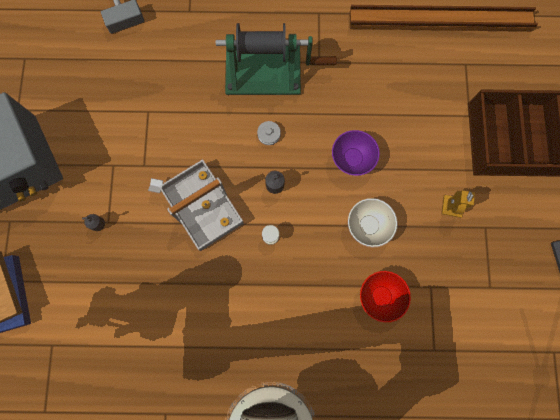

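View pics/side0.png

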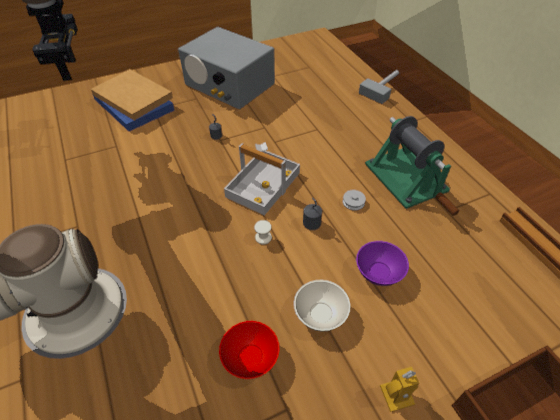

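>>> servo_tool --pt "0.034 0.0242 0" --pt "0.068 0.0483 0" --pt "0.102 0.0725 0" --pt "0.136 0.0967 0" --pt "0.17 0.1209 0" --spin '[0,0,0,0,0]' --grip '[0.5,0.5,0.5,0.5,0.5]'

```text
time_s: 1.62
tcp_pos: [0.2787, 0.4521, 0.2477]
ee_rot: [[0.975, -0.222, 0.0], [-0.222, -0.975, 0.0], [0.0, -0.0, -1.0]]
wrist_force: [0.4, 0.8, 0.6]
gripper_width: 0.704
gripper_force: 0.0
```

>>> servo_tool --pt "0.034 0.0242 0" --pt "0.068 0.0483 0" --pt "0.102 0.0725 0" --pt "0.136 0.0967 0" --pt "0.17 0.1209 0" --spin '[0,0,0,0,0]' --grip '[0.5,0.5,0.5,0.5,0.5]'

```text
time_s: 2.03
tcp_pos: [0.4174, 0.2965, 0.248]
ee_rot: [[0.975, -0.222, 0.001], [-0.222, -0.975, 0.001], [0.0, -0.001, -1.0]]
wrist_force: [0.8, 0.6, -0.9]
gripper_width: 0.5
gripper_force: 0.0
```

>>> servo_tool --pt "0.034 0.0242 0" --pt "0.068 0.0483 0" --pt "0.102 0.0725 0" --pt "0.136 0.0967 0" --pt "0.17 0.1209 0" --spin '[4.5,9,13.5,18,22.5]' --grip '[0.5,0.5,0.5,0.5,0.5]'

```text
time_s: 2.45
tcp_pos: [0.5562, 0.1408, 0.2479]
ee_rot: [[0.813, -0.582, 0.001], [-0.582, -0.813, 0.0], [0.0, -0.001, -1.0]]
wrist_force: [1.2, 0.7, 1.3]
gripper_width: 0.504
gripper_force: 0.0
```

>>> servo_tool --pt "0 0 0" --pt "0 0 0" --pt "0 0 0" --pt "0 0 0" --pt "0 0 0" --spin '[5,10,15,20,21.1]' --grip '[0.5,0.5,0.5,0.5,0.5]'

```text
time_s: 2.87
tcp_pos: [0.5551, 0.1423, 0.2475]
ee_rot: [[0.55, -0.835, -0.0], [-0.835, -0.55, -0.0], [-0.0, 0.0, -1.0]]
wrist_force: [-0.4, -0.3, 0.1]
gripper_width: 0.501
gripper_force: 0.0
```

```bash
python3 - <<'E'
from h import *
s=st();p=np.array(s['tcp_pos']);R=np.array(s['ee_rot'])
r=capture('wrist');cv2.imwrite('pics/w1.png',r['pixels'])
D=r['depth'];v,u=np.mgrid[:420,:560]
x=(u-r['cx'])/r['fx'];y=(v-r['cy'])/r['fy'];a=np.hypot(x,y);k=np.tan(np.minimum(a,1.5))/np.maximum(a,1e-9)
P=np.stack([x*k*D,y*k*D,D,np.ones_like(D)],-1)@np.array(r['hand_eye']).T
W=P[...,:3]@R.T+p
m=(D>0)&(W[...,2]>.108)&(W[...,2]<.125)&(a<1.2)&(np.hypot(W[...,0]-.529,W[...,1]-.18)<.09)
Q=W[m];print(m.sum(),Q.mean(0),Q[:,2].max(),np.median(Q[:,2]))
(c,sz,ang)=cv2.minAreaRect((Q[:,:2]*1000).astype(np.float32));print(c,sz,ang,cv2.boxPoints((c,sz,ang)))
for n in['tray_handle','tray_lip','tray_corner','disc0']:
    print(n,[(np.array(d['point']),round(d['conf'],2)) for d in tip_of(n,'wrist')[:4]])
E
```

```text
2.8667 tcp [0.5551 0.1423 0.2475] F [-0.4499 -0.2836  0.1195] M [ 0.0717 -0.029  -0.0139] w 0.5007242481771849 gf 0.0
1741 [0.5372 0.1688 0.1156] 0.11798966928182122 0.11573706127899117
(528.2841796875, 182.1201629638672) (15.357332229614258, 137.12220764160156) 33.90943908691406 [[483.6625 234.7366]
 [560.1605 120.9361]
 [572.9059 129.5037]
 [496.4078 243.3042]]
tray_handle [(array([0.5306, 0.179 , 0.1063]), 0.97)]
tray_lip [(array([ 0.5832, -0.0057,  0.0017]), 0.25)]
tray_corner [(array([0.5684, 0.2813, 0.0042]), 0.91), (array([0.4873, 0.1236, 0.0025]), 0.18)]
disc0 [(array([0.607 , 0.1847, 0.0029]), 0.64), (array([0.4877, 0.1236, 0.0014]), 0.56), (array([0.5295, 0.1714, 0.0066]), 0.38)]
```

View pics/w1.png

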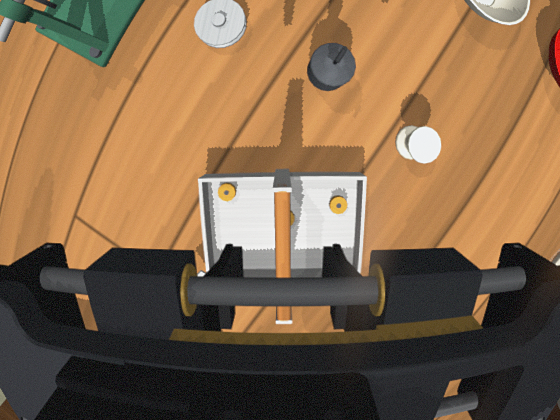

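>>> servo_tool --pt "0 0 0.0273" --pt "0 0 0.0546" --pt "0 0 0.0819" --pt "0 0 0.11" --pt "0 0 0.1365" --spin '[0,0,0,0,0]' --grip '[0.5,0.5,0.5,0.5,0.5]'

```text
time_s: 3.53
tcp_pos: [0.5549, 0.1427, 0.1099]
ee_rot: [[0.553, -0.833, 0.0], [-0.833, -0.553, 0.0], [-0.0, -0.0, -1.0]]
wrist_force: [-0.5, 0.4, -0.4]
gripper_width: 0.501
gripper_force: 0.0
```

>>> servo_tool --pt "0 0 0" --pt "0 0 0" --pt "0 0 0" --pt "0 0 0" --pt "0 0 0" --spin '[0,0,0,0,0]' --grip '[0.85,0.85,0.85,0.85,0.85]'

```text
time_s: 3.95
tcp_pos: [0.5561, 0.1432, 0.1131]
ee_rot: [[0.553, -0.833, 0.003], [-0.833, -0.553, 0.002], [0.0, -0.004, -1.0]]
wrist_force: [-0.0, -0.1, 0.8]
gripper_width: 0.21
gripper_force: 0.0
```

>>> servo_tool --pt "0 0 0" --pt "0 0 0" --pt "0 0 0" --pt "0 0 0" --pt "0 0 0" --spin '[0,0,0,0,0]' --grip '[0.86,0.86,0.86,0.86,0.86]'

```text
time_s: 4.37
tcp_pos: [0.5553, 0.1427, 0.1123]
ee_rot: [[0.553, -0.833, 0.001], [-0.833, -0.553, 0.0], [0.001, -0.001, -1.0]]
wrist_force: [-2.1, 0.1, 6.1]
gripper_width: 0.154
gripper_force: 30.0
```

>>> servo_tool --pt "0 0 -0.01" --pt "0 0 -0.02" --pt "0 0 -0.035" --pt "0 0 -0.05" --pt "0 0 -0.07" --spin '[0,0,0,0,0]' --grip '[1,1,1,1,1]'

```text
time_s: 4.78
tcp_pos: [0.554, 0.1422, 0.1805]
ee_rot: [[0.552, -0.834, -0.003], [-0.834, -0.552, -0.001], [-0.001, 0.003, -1.0]]
wrist_force: [-0.1, -0.8, -4.1]
gripper_width: 0.16
gripper_force: 30.0
```

>>> servo_tool --pt "0 0 -0.02" --pt "0 0 -0.04" --pt "0 0 -0.06" --pt "0 0 -0.08" --pt "0 0 -0.08" --spin '[0,0,0,0,0]' --grip '[1,1,1,1,1]'

```text
time_s: 5.2
tcp_pos: [0.557, 0.1432, 0.2659]
ee_rot: [[0.553, -0.833, 0.009], [-0.833, -0.553, 0.003], [0.002, -0.009, -1.0]]
wrist_force: [1.6, -0.5, -3.7]
gripper_width: 0.158
gripper_force: 30.0
```

```bash
cat >> h.py <<'E'
def tray():
    s=st();g=np.array(s['tcp_pos'])-[0,0,.006]
    out={}
    for c in('side','top','wrist'):
        r=capture(c)
        for n in('tray','tray_handle','tray_lip','tray_corner'):
            d=tip_of(n,c)
            if d and d[0]['conf']>.4: out.setdefault(n,[]).append(d[0]['point']); print(c,n,np.array(d[0]['point']),round(d[0]['conf'],2))
        ds=[(np.array(d['point']),round(d['conf'],2)) for d in tip_of('disc0',c) if d['conf']>.3]
        print(c,'discs',ds)
        if c!='wrist': cv2.imwrite(f"pics/{c}_{s['time_s']:.1f}.png",r['pixels'])
E
python3 -c "
from h import *
tray()"
```

```text
5.2 tcp [0.557  0.1432 0.2659] F [ 1.623  -0.5302 -3.6856] M [-0.2209 -0.6103  0.0281] w 0.158376564162054 gf 29.984216317534447
side tray [0.531  0.1782 0.1538] 0.78
side tray_handle [0.5313 0.1829 0.26  ] 0.86
side tray_lip [ 0.5379 -0.4574  0.0007] 0.55
side discs [(array([0.4857, 0.1213, 0.1561]), 0.5), (array([0.6118, 0.1806, 0.161 ]), 0.49), (array([0.534 , 0.1727, 0.1545]), 0.37)]
top tray [0.5284 0.182  0.1498] 0.56
top tray_handle [0.5282 0.1824 0.2536] 0.88
top tray_lip [0.5741 0.3061 0.1795] 0.92
top tray_corner [0.5723 0.2836 0.1504] 0.97
top discs [(array([0.5308, 0.1713, 0.1503]), 0.58), (array([0.5293, 0.1821, 0.2516]), 0.48), (array([0.482 , 0.1177, 0.1545]), 0.39)]
wrist tray [0.527  0.1801 0.1481] 0.77
wrist tray_lip [0.5282 0.1777 0.1468] 0.64
wrist discs [(array([0.4848, 0.1242, 0.1526]), 0.98), (array([0.6078, 0.1831, 0.1517]), 0.62)]
```

>>> servo_tool --pt "0 0 -0.0417" --pt "0 0 -0.07" --pt "0 0 -0.09" --pt "0 0 -0.1" --pt "0 0 -0.1" --spin '[0,0,0,0,0]' --grip '[1,1,1,1,1]'

```text
time_s: 6.52
tcp_pos: [0.5559, 0.1429, 0.3638]
ee_rot: [[0.552, -0.834, 0.005], [-0.834, -0.552, 0.002], [0.001, -0.006, -1.0]]
wrist_force: [0.1, -0.2, -4.1]
gripper_width: 0.155
gripper_force: 30.0
```

>>> servo_tool --pt "0 0 0.02" --pt "0 0 0.06" --pt "0 0 0.1" --pt "0 0 0.1" --pt "0 0 0.1" --spin '[0,0,0,0,0]' --grip '[1,1,1,1,1]'

```text
time_s: 6.93
tcp_pos: [0.5533, 0.1415, 0.2577]
ee_rot: [[0.552, -0.834, -0.008], [-0.834, -0.552, -0.005], [-0.0, 0.009, -1.0]]
wrist_force: [1.2, -0.7, -3.6]
gripper_width: 0.151
gripper_force: 30.0
```

```bash
python3 -c "
from h import *
tray()"
```

```text
6.9333 tcp [0.5533 0.1415 0.2577] F [ 1.2479 -0.7055 -3.5826] M [-0.0918 -0.3861 -0.0292] w 0.15115255186098592 gf 29.998462591320276
side tray [0.5319 0.17   0.1423] 0.91
side tray_handle [0.5274 0.1785 0.2458] 0.75
side tray_lip [0.58   0.299  0.1672] 0.62
side tray_corner [0.5749 0.2662 0.1384] 0.79
side discs [(array([0.5218, 0.1608, 0.1411]), 0.44), (array([0.6067, 0.1769, 0.1502]), 0.38)]
top tray [0.5378 0.1779 0.1481] 0.67
top tray_handle [0.532  0.181  0.2505] 0.67
top tray_lip [0.5846 0.3009 0.1722] 0.62
top tray_corner [0.5783 0.2763 0.1447] 0.78
top discs [(array([0.4815, 0.1074, 0.156 ]), 0.49)]
wrist tray [0.5319 0.173  0.1466] 0.62
wrist tray_handle [0.5288 0.1836 0.2501] 0.79
wrist discs [(array([0.4821, 0.113 , 0.1486]), 0.95), (array([0.6049, 0.1805, 0.1531]), 0.91)]
```

>>> servo_tool --pt "0 0 -0.0417" --pt "0 0 -0.075" --pt "0 0 -0.1" --pt "0 0 -0.11" --pt "0 0 -0.11" --spin '[0,0,0,0,0]' --grip '[1,1,1,1,1]'

```text
time_s: 8.25
tcp_pos: [0.5559, 0.143, 0.3739]
ee_rot: [[0.552, -0.834, 0.006], [-0.834, -0.552, 0.003], [0.001, -0.006, -1.0]]
wrist_force: [0.1, -0.4, -4.7]
gripper_width: 0.156
gripper_force: 30.0
```

>>> servo_tool --pt "0 0 0.02" --pt "0 0 0.0617" --pt "0 0 0.1034" --pt "0 0 0.0617" --pt "0 0 0.035" --spin '[0,0,0,0,0]' --grip '[1,1,1,1,1]'

```text
time_s: 8.67
tcp_pos: [0.5415, 0.1356, 0.3171]
ee_rot: [[0.551, -0.833, -0.046], [-0.834, -0.551, -0.023], [-0.006, 0.051, -0.999]]
wrist_force: [1.6, 0.8, 0.1]
gripper_width: 0.161
gripper_force: 29.4
```

>>> servo_tool --pt "0 0 -0.01" --pt "0 0 0.01" --pt "0 0 0.0517" --pt "0 0 0.01" --pt "0 0 -0.015" --spin '[0,0,0,0,0]' --grip '[1,1,1,1,1]'

```text
time_s: 9.08
tcp_pos: [0.5427, 0.1367, 0.3341]
ee_rot: [[0.551, -0.833, -0.042], [-0.834, -0.551, -0.019], [-0.007, 0.046, -0.999]]
wrist_force: [2.8, 0.7, -0.2]
gripper_width: 0.16
gripper_force: 29.3
```

```bash
python3 -c "
from h import *
tray()"
```

```text
9.0833 tcp [0.5427 0.1367 0.3341] F [ 2.8231  0.6971 -0.2291] M [ 0.1855 -0.3609  0.0594] w 0.15959174246051108 gf 29.27833903580904
side tray [0.5384 0.1303 0.209 ] 0.9
side tray_handle [0.516  0.1734 0.3049] 0.66
side tray_lip [0.5766 0.2632 0.2027] 0.82
side tray_corner [0.5771 0.2294 0.1842] 0.86
side discs [(array([0.4785, 0.1545, 0.1954]), 0.56), (array([0.5775, 0.2292, 0.1825]), 0.54), (array([0.5207, 0.1841, 0.19  ]), 0.43)]
top tray [0.5541 0.1465 0.2254] 0.97
top tray_handle [0.5334 0.1794 0.3208] 0.83
top tray_lip [0.6005 0.2751 0.2228] 0.89
top tray_corner [0.6016 0.2448 0.2032] 0.75
top discs [(array([0.5986, 0.2419, 0.2047]), 0.66), (array([0.4925, 0.1568, 0.2114]), 0.62), (array([0.4772, 0.1438, 0.2078]), 0.57), (array([0.7259, 0.0137, 0.0011]), 0.57), (array([0.5387, 0.1883, 0.2163]), 0.45)]
wrist tray [0.5527 0.1443 0.2255] 0.93
wrist tray_handle [0.5309 0.1814 0.32  ] 0.94
wrist discs [(array([0.4941, 0.1596, 0.2072]), 0.4)]
```

>>> servo_tool --pt "0 0.041 0" --pt "0 0.071 0" --pt "0 0.091 0" --pt "0 0.1 0" --pt "0 0.1 0" --spin '[0,0,0,0,0]' --grip '[1,1,1,1,1]'

```text
time_s: 10.4
tcp_pos: [0.4703, 0.0864, 0.352]
ee_rot: [[0.552, -0.834, 0.001], [-0.834, -0.552, 0.001], [0.0, -0.002, -1.0]]
wrist_force: [-0.2, 0.4, -4.0]
gripper_width: 0.158
gripper_force: 29.9
```

>>> servo_tool --pt "0 -0.01 0" --pt "0 -0.03 0" --pt "0 -0.06 0" --pt "0 -0.1 0" --pt "0 -0.1 0" --spin '[0,0,0,0,0]' --grip '[1,1,1,1,1]'

```text
time_s: 10.82
tcp_pos: [0.5622, 0.1477, 0.3469]
ee_rot: [[0.553, -0.833, 0.001], [-0.833, -0.553, 0.0], [0.0, -0.001, -1.0]]
wrist_force: [-1.5, 0.2, -5.2]
gripper_width: 0.156
gripper_force: 30.0
```

```bash
python3 - <<'E'
from h import *
tray()
import glob,os
f=sorted(glob.glob('pics/*_*.png'),key=os.path.getmtime)[-2:]
cv2.imwrite('pics/z1.png',np.hstack([cv2.resize(cv2.imread(f[0])[60:260,150:350],(400,400)),cv2.resize(cv2.imread(f[1])[110:290,120:300],(400,400))]))
E
```

```text
10.8167 tcp [0.5622 0.1477 0.3469] F [-1.5075  0.2418 -5.207 ] M [-0.2797  0.7116 -0.0726] w 0.1555126016674738 gf 30.02834361512214
side tray [0.5626 0.1471 0.2213] 0.93
side tray_handle [0.5368 0.1838 0.3166] 0.68
side tray_lip [0.6056 0.2784 0.2211] 0.81
side tray_corner [0.6081 0.2426 0.1959] 0.67
side discs [(array([0.5806, 0.2147, 0.2045]), 0.63), (array([0.5343, 0.1869, 0.2065]), 0.41)]
top tray [0.5561 0.1488 0.2272] 0.57
top tray_handle [0.5338 0.1792 0.3169] 0.65
top tray_lip [0.5974 0.2761 0.221 ] 0.86
top tray_corner [0.6034 0.2426 0.2022] 0.91
top discs [(array([0.5771, 0.2117, 0.2151]), 0.63), (array([0.5305, 0.1794, 0.2088]), 0.57), (array([0.7269, 0.0174, 0.0031]), 0.57), (array([0.5166, 0.168 , 0.2054]), 0.44)]
wrist tray [0.5543 0.1423 0.2255] 0.84
wrist tray_handle [0.5324 0.178  0.3212] 0.65
wrist tray_corner [0.6015 0.239  0.204 ] 0.96
wrist discs [(array([0.5755, 0.2135, 0.2074]), 0.6)]
```

View pics/z1.png

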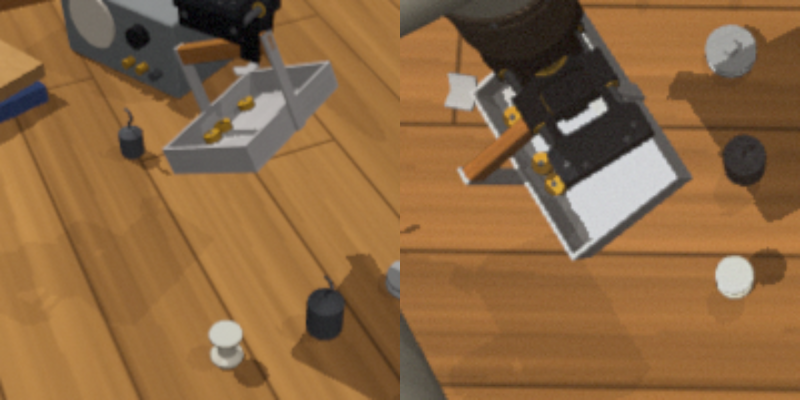

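>>> servo_tool --pt "0 0.0417 0" --pt "0 0.071 0" --pt "0 0.091 0" --pt "0 0.1 0" --pt "0 0.1 0" --spin '[0,0,0,0,0]' --grip '[1,1,1,1,1]'

```text
time_s: 12.13
tcp_pos: [0.4703, 0.0864, 0.3519]
ee_rot: [[0.552, -0.834, 0.001], [-0.834, -0.552, 0.001], [0.0, -0.001, -1.0]]
wrist_force: [0.1, 0.5, -3.8]
gripper_width: 0.158
gripper_force: 30.0
```

>>> servo_tool --pt "0 -0.01 0" --pt "0 -0.03 0" --pt "0 -0.06 0" --pt "0 -0.1 0" --pt "0 -0.1 0" --spin '[0,0,0,0,0]' --grip '[1,1,1,1,1]'

```text
time_s: 12.55
tcp_pos: [0.5623, 0.1477, 0.347]
ee_rot: [[0.553, -0.833, 0.002], [-0.833, -0.553, 0.001], [0.001, -0.002, -1.0]]
wrist_force: [-0.8, -0.2, -5.6]
gripper_width: 0.157
gripper_force: 30.1
```

>>> servo_tool --pt "0 0.0417 0" --pt "0 0.071 0" --pt "0 0.091 0" --pt "0 0.1 0" --pt "0 0.1 0" --spin '[0,0,0,0,0]' --grip '[1,1,1,1,1]'

```text
time_s: 12.97
tcp_pos: [0.4718, 0.0874, 0.3513]
ee_rot: [[0.552, -0.834, 0.001], [-0.834, -0.552, 0.0], [0.0, -0.001, -1.0]]
wrist_force: [0.2, -0.1, -3.8]
gripper_width: 0.16
gripper_force: 30.0
```

>>> servo_tool --pt "0 -0.01 0" --pt "0 -0.03 0" --pt "0 -0.06 0" --pt "0 -0.1 0" --pt "0 -0.1 0" --spin '[0,0,0,0,0]' --grip '[1,1,1,1,1]'

```text
time_s: 13.38
tcp_pos: [0.5629, 0.1481, 0.3469]
ee_rot: [[0.553, -0.833, 0.003], [-0.833, -0.553, 0.001], [0.001, -0.003, -1.0]]
wrist_force: [0.1, 0.9, -4.9]
gripper_width: 0.154
gripper_force: 30.0
```

```bash
python3 - <<'E'
from h import *
tray()
import glob,os
f=sorted(glob.glob('pics/*_*.png'),key=os.path.getmtime)[-2:]
cv2.imwrite('pics/z2.png',np.hstack([cv2.resize(cv2.imread(f[0])[60:260,150:350],(400,400)),cv2.resize(cv2.imread(f[1])[110:290,120:300],(400,400))]))
E
```

```text
13.3833 tcp [0.5629 0.1481 0.3469] F [ 0.0564  0.8869 -4.8506] M [-0.1727  0.704   0.0906] w 0.15426385502912365 gf 30.00435463618487
side tray [0.5648 0.1439 0.2217] 0.92
side tray_handle [0.5403 0.1842 0.3158] 0.84
side tray_lip [0.6076 0.2775 0.2179] 0.57
side tray_corner [0.6115 0.2434 0.1993] 0.65
side discs [(array([0.5644, 0.2048, 0.1979]), 0.53), (array([0.5848, 0.2181, 0.2031]), 0.47), (array([0.607 , 0.228 , 0.2061]), 0.38)]
top tray [0.5571 0.1433 0.224 ] 0.94
top tray_handle [0.5346 0.18   0.3186] 0.92
top tray_lip [0.5986 0.2708 0.2189] 0.85
top tray_corner [0.6041 0.2364 0.2005] 0.71
top discs [(array([0.5961, 0.2211, 0.2129]), 0.63), (array([0.5652, 0.1943, 0.2041]), 0.39)]
wrist tray_handle [0.5325 0.1772 0.322 ] 0.64
wrist tray_corner [0.6001 0.2374 0.2045] 0.96
wrist discs [(array([0.5599, 0.1939, 0.2099]), 0.6), (array([0.595 , 0.2266, 0.2094]), 0.58), (array([0.5793, 0.2095, 0.2089]), 0.42)]
```

View pics/z2.png

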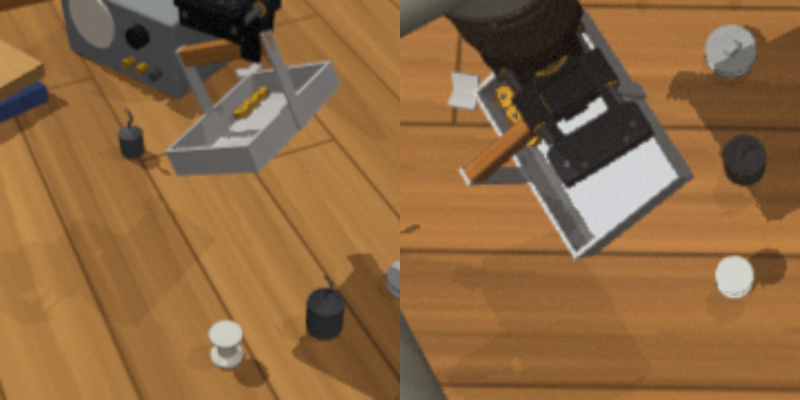

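>>> servo_tool --pt "0.0173 0.018 0" --pt "0.0416 0.0433 0" --pt "0.0658 0.0685 0" --pt "0.09 0.0938 0" --pt "0.1143 0.119 0" --spin '[0,0,0,0,0]' --grip '[1,1,1,1,1]'

```text
time_s: 14.7
tcp_pos: [0.5184, -0.0197, 0.3512]
ee_rot: [[0.553, -0.833, 0.001], [-0.833, -0.553, -0.0], [0.0, -0.0, -1.0]]
wrist_force: [1.0, 0.5, -4.5]
gripper_width: 0.154
gripper_force: 30.0
```

>>> servo_tool --pt "0.0242 0.0252 0" --pt "0.0485 0.0505 0" --pt "0.0727 0.0757 0" --pt "0.097 0.101 0" --pt "0.1212 0.1262 0" --spin '[0,0,0,0,0]' --grip '[1,1,1,1,1]'

```text
time_s: 15.12
tcp_pos: [0.4801, -0.1907, 0.3515]
ee_rot: [[0.552, -0.834, 0.001], [-0.834, -0.552, -0.0], [0.001, -0.001, -1.0]]
wrist_force: [1.1, -0.3, -5.1]
gripper_width: 0.159
gripper_force: 30.0
```

>>> servo_tool --pt "0.0242 0.0252 0" --pt "0.0485 0.0505 0" --pt "0.0693 0.0721 0" --pt "0.0866 0.0902 0" --pt "0.1004 0.1046 0" --spin '[0,0,0,0,0]' --grip '[1,1,1,1,1]'

```text
time_s: 15.53
tcp_pos: [0.4482, -0.3326, 0.3511]
ee_rot: [[0.551, -0.835, 0.0], [-0.835, -0.551, -0.0], [0.001, 0.0, -1.0]]
wrist_force: [-0.0, -0.4, -4.2]
gripper_width: 0.161
gripper_force: 30.0
```

>>> servo_tool --pt "0.0104 0.0108 0" --pt "0.0187 0.0195 0" --pt "0.0242 0.0252 0" --pt "0.027 0.0281 0" --pt "0.0277 0.0289 0" --spin '[0,0,0,0,0]' --grip '[1,1,1,1,1]'

```text
time_s: 15.95
tcp_pos: [0.4402, -0.3698, 0.3509]
ee_rot: [[0.552, -0.834, -0.0], [-0.834, -0.552, 0.0], [-0.0, -0.0, -1.0]]
wrist_force: [0.3, 0.8, -4.5]
gripper_width: 0.159
gripper_force: 30.0
```

```bash
python3 - <<'E'
from h import *
tray()
r=capture('side');print([(np.array(d['point']),round(d['conf'],2)) for d in tip_of('bowl_rim','side')[:3]])
E
```

```text
15.95 tcp [ 0.4402 -0.3698  0.3509] F [ 0.312   0.7666 -4.5494] M [-0.0317  0.0111  0.0131] w 0.15920895859779782 gf 29.99695014221171
side tray [ 0.4448 -0.3753  0.2264] 0.65
side tray_handle [ 0.4204 -0.3343  0.3166] 0.93
side discs [(array([ 0.4416, -0.3754,  0.2241]), 0.33)]
top tray [ 0.4438 -0.3703  0.2248] 0.98
top tray_handle [ 0.4153 -0.333   0.3189] 0.6
top discs []
wrist tray [ 0.4413 -0.3735  0.2249] 0.75
wrist tray_handle [ 0.421  -0.334   0.3212] 0.89
wrist tray_lip [ 0.4896 -0.2769  0.199 ] 0.67
wrist tray_corner [ 0.4863 -0.276   0.2024] 0.78
wrist discs [(array([ 0.4666, -0.3019,  0.2061]), 0.46), (array([ 0.4807, -0.2891,  0.2065]), 0.43)]
[(array([ 0.6653, -0.2021,  0.043 ]), 0.87), (array([ 0.3117, -0.2644,  0.043 ]), 0.76)]
```

>>> servo_tool --pt "0 0 0.005" --pt "0 0 0.015" --pt "0 0 0.03" --pt "0 0 0.045" --pt "0 0 0.06" --spin '[0,0,0,0,0]' --grip '[1,1,1,1,1]'

```text
time_s: 17.37
tcp_pos: [0.4398, -0.3694, 0.2893]
ee_rot: [[0.552, -0.834, -0.001], [-0.834, -0.552, 0.001], [-0.001, 0.0, -1.0]]
wrist_force: [0.1, -0.1, -5.3]
gripper_width: 0.159
gripper_force: 30.0
```

>>> servo_tool --pt "0 0 0.015" --pt "0 0 0.027" --pt "0 0 0.037" --pt "0 0 0.043" --pt "0 0 0.045" --spin '[0,0,0,0,0]' --grip '[1,1,1,1,1]'

```text
time_s: 17.78
tcp_pos: [0.4396, -0.3693, 0.2444]
ee_rot: [[0.552, -0.834, -0.002], [-0.834, -0.552, 0.001], [-0.002, 0.001, -1.0]]
wrist_force: [0.3, -0.3, -4.5]
gripper_width: 0.155
gripper_force: 30.0
```

>>> servo_tool --pt "0 0 0" --pt "0 0 0" --pt "0 0 0" --pt "0 0 0" --pt "0 0 0" --spin '[0,0,0,0,0]' --grip '[1,1,1,1,1]'

```text
time_s: 18.2
tcp_pos: [0.4403, -0.3697, 0.2467]
ee_rot: [[0.552, -0.834, 0.001], [-0.834, -0.552, -0.001], [0.001, -0.001, -1.0]]
wrist_force: [0.4, -0.1, -4.5]
gripper_width: 0.161
gripper_force: 30.0
```

```bash
python3 - <<'E'
from h import *
tray()
import glob,os
f=sorted(glob.glob('pics/*_*.png'),key=os.path.getmtime)[-2:]
w=capture('wrist')['pixels'];cv2.imwrite('pics/z3.png',cv2.resize(np.hstack([cv2.imread(f[0])[220:420,200:450],cv2.imread(f[1])[150:350,300:500],cv2.resize(w,(267,200))]),(790,220)))
E
```

```text
18.2 tcp [ 0.4403 -0.3697  0.2467] F [ 0.4017 -0.0614 -4.4832] M [-0.0588 -0.0549 -0.059 ] w 0.16060360834304535 gf 29.99714513130357
side tray [ 0.4441 -0.3726  0.1186] 0.57
side tray_handle [ 0.4177 -0.3334  0.2143] 0.77
side tray_lip [ 0.4845 -0.2415  0.1184] 0.78
side tray_corner [ 0.4889 -0.2787  0.0946] 0.89
side discs []
top tray [ 0.445  -0.3694  0.1176] 0.88
top tray_handle [ 0.4179 -0.3327  0.2116] 0.67
top discs [(array([ 0.4519,  0.0077, -0.0028]), 0.41)]
wrist tray [ 0.4385 -0.3732  0.119 ] 0.73
wrist tray_handle [ 0.4199 -0.3329  0.2139] 0.85
wrist tray_corner [ 0.487  -0.275   0.0952] 0.66
wrist discs [(array([ 0.4443, -0.316 ,  0.1031]), 0.74), (array([ 0.4612, -0.3013,  0.0999]), 0.47)]
```

View pics/z3.png

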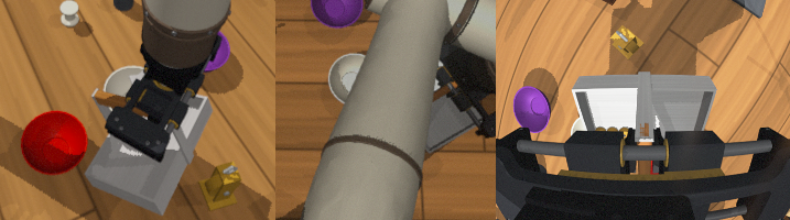

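```bash
python3 - <<'E'
from h import *
st();w=capture('wrist')['pixels'];cv2.imwrite('pics/z4.png',cv2.resize(w[130:300,120:380],(780,510),interpolation=cv2.INTER_CUBIC))
O=np.array([.443,-.372,.1185]);
for d in tip_of('disc0','wrist'):
    q=np.array(d['point'])-O;print(round(d['conf'],2),np.array(d['point']),'tray x',q@[.834,.552,0],'y horiz',q@[-.552,.834,0])
E
```

```text
19.15 tcp [ 0.4401 -0.3696  0.246 ] F [-0.5813  0.2158 -4.8172] M [-0.0605  0.0193  0.0106] w 0.1572827038198538 gf 29.997215314229706
0.66 [ 0.4437 -0.319   0.1016] tray x 0.02983979999999998 y horiz 0.0438156
0.57 [ 0.4824 -0.2886  0.0992] tray x 0.07889639999999998 y horiz 0.04780679999999998
0.43 [ 0.4626 -0.3011  0.1   ] tray x 0.05548320000000002 y horiz 0.048311400000000004
0.42 [ 0.4193 -0.3341  0.2149] tray x 0.0011549999999999998 y horiz 0.04469099999999999
```

View pics/z4.png

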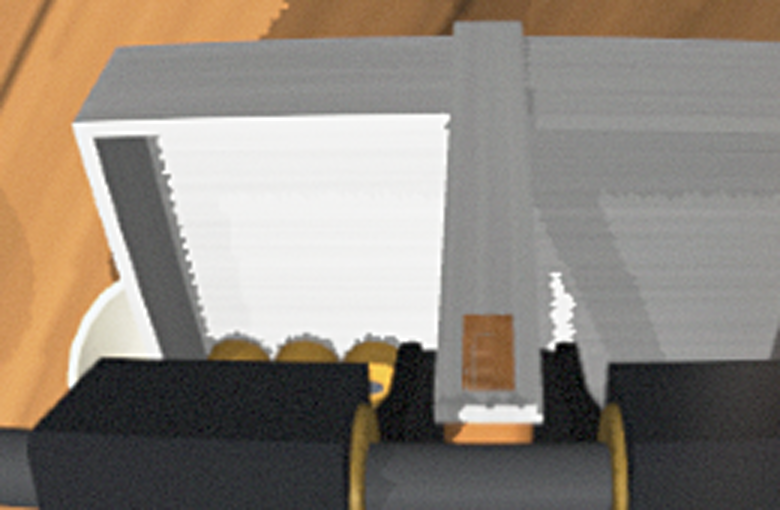

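The picture shows all three discs in a row against the lip-side wall, at about (240,350), (305,350) and (375,355). That puts them at tray x of about 0.079, 0.055 and 0.030. The bowl lies under the lip corner, with nothing touching the tray, so I'm handing the job in.

```bash
python3 -c "
from h import *
print(finish_job());st()"
```

```text
the job is handed in; nothing more can be done
None
the job is handed in; nothing more can be done
```

I handed the job in with the tray held by its handle and tilted about 25°. By my last measurements the lip is over the white bowl, about 7 cm above its rim. The three discs lie in a row against the wall at the lip corner, and I saw the tray touch nothing else; no verdict came back.

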